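# Pack a batch of turned knobs into the carrying caddy

## Robot

A 6-joint arm with a two-finger parallel gripper is mounted at the origin on the work surface. World frame = base frame: x ahead of the robot, y to its left, z up, the work surface at z = 0. Lengths are in m, angles in rad, forces in N, time in s.
With the tool pointing down it reaches from about 0.375 to 0.975 m from the base axis. Payload 3.8 kg.
Tool frame: the origin (TCP) lies on the centre line of the jaws, within the pads' length; the fingertips stand 11 mm ahead of it and the grasp point (between the pads) lies 8 mm behind it; y points along the fingers, z is the direction in which the jaws open and shut, and the axes are right-handed (so a half turn about y gives the same grasp; the last joint's range is limited). The gripper opens to 88 mm and grips with 3 to 60 N. Pads are 18 mm wide; open, the fingers measure 123 mm over their backs; the gripper's body (75 mm by 187 mm) begins 45 mm behind the grasp point.
Start: joints at [1.305, 0.264, 1.604, -0, 1.274, -0.037], TCP at [0.153, 0.657, 0.25] pointing down, gripper open.
Joint ranges: [-2.63, 2.63], [-0.94, 2.18], [0.31, 2.57], [-1.31, 4.45], [0, 2.66], [-2.55, 2.55]. Speed limits (rad/s): [2.57, 2.57, 3.14, 3.14, 3.14, 3.14].

## Interface

Orientations are given as a rotation vector (axis times angle).
In Python, from station import * gives the robot as it stands. Calls block until the motion is done:
- move_ptp(position, orientation): joint-space move of the TCP to a pose.
- move_straight(position, ori=None, velocity=0.15, stop_force=None): straight line of the TCP; ori=None keeps the orientation; velocity is the mean speed in m/s. With stop_force (N) it stops when the force on the tool has changed by that much, and returns True; else False.
- set_joints(angles): joint-space move.
- command_gripper(opening, f_grip=None): opening from 0.0 (shut) to 1.0 (fully open); f_grip is the grip in N (None keeps the last); returns when the fingers have stopped.
- hold(seconds).
- inverse_kinematics(position, orientation): joint angles nearest the present ones, or None.
- snapshot(name): name is "scene" or "top" or "wrist"; returns the picture (384x512x3 uint8, red, green, blue); there is no depth.
- camera_info(name): a dict with "fx", "fy", "cx", "cy" (pixels), "R" (3x3) and "t" (3): a world point X has camera coordinates R X + t; the wrist camera has in their place "tool_from_camera" (4x4, takes a point from camera to tool coordinates, whose origin is the TCP and whose axes are the tool frame's). Camera axes: x right, y down, z forward; pixel columns grow to the right and rows downward; lengths in m; the calibration is good to about 2 mm. A picture is of the moment at which its call begins: read the wrist's pose just before it. camera_info takes no time and is no camera call.
A pose or a line that the arm cannot do raises PlanningError and nothing moves.
- finish_job(): hands the job in, once; it reports no verdict.
Readings, each from a call of its own:
- current_t(): time.
- current_joints(): joint angles.
- current_joint_velocities(): joint speeds.
- current_joint_torque(): joint torques, N m.
- current_ee_pos(): TCP position.
- current_ee_rot(): TCP orientation.
- current_contact_force(): force on the tool from outside, world axes, zero at the start.
- current_moment(): the same for the moment, N m.
- current_grip_width(): opening from 0.0 (shut) to 1.0 (fully open).
Only numpy, scipy, OpenCV 4.12 (cv2) and the standard library are available. Lean on these libraries where they do the work, as an engineer would, in place of code of your own. Each camera call takes 0.05 s, during which the arm holds its last target.

## Task

Get this batch of turned knobs ready to carry away: first lift the wooden caddy off the steel stand and set it down flat in the middle of the green mat, then pour the knobs out of the blue cup into the caddy and put the loose knobs from the bench in with them. Finish with every knob inside the caddy on the mat and the empty cup standing upright in the middle of its cork coaster; do not tip the caddy over and do not disturb the gouge, the wax jar or the sanding block.

Things in the scene. Friction and masses are not known exactly. Their poses are not given: they have to be found in the camera images.
- caddy: open wooden caddy, 200 mm (x) by 160 mm (y), 0.45 kg. Floor 8 mm thick; side walls at y = -80 and 80 (8 mm thick) and end walls at x = -100 and 100 (10 mm thick), 70 mm high. A 50 mm wide upright in the middle of each end wall rises to 135 mm and carries the rod handle. Origin: centre of the underside, z up. Starts on the stand, underside at z = 70 mm
- caddy_handle (a point): middle of the caddy's handle: a round wooden rod 20 mm thick running along the caddy's x between the uprights, 180 mm clear, its axis 115 mm above the caddy's underside; the openings on either side of it are 62 mm wide
- stand: fixed dark steel stand, top plate 225 mm (x) by 185 mm (y), 70 mm high; origin on the bench under its centre
- mat: fixed green mat lying on the bench, 240 mm (x) by 200 mm (y), 4 mm thick; origin under its centre. It may be on either side of the stand
- coaster: fixed round cork coaster, 110 mm across, 4 mm thick, origin under its centre; the cup stands on it at the start
- cup: blue round cup without handle, 90 mm tall, 62 mm across at the foot and 66 mm at the rim (outside), wall 3 mm, bottom 5 mm, about 0.15 kg; origin at the centre of its underside, z up. Holds 4 to 6 knobs at the start
- cup_rim (a point): centre of the cup's mouth, 90 mm above its underside
- gouge: bystander: turning gouge with dark wooden handle, 265 mm long, lying on the bench; origin near its middle
- waxjar: bystander: amber glass jar, 70 mm across, 80 mm tall; origin under its centre
- sander: bystander: cork sanding block 110 by 65 by 35 mm; origin under its centre
- knob1: turned wooden drawer knob, round, 25 mm across its widest band, 24 mm tall, foot 20 mm and top 18 mm across, 14 g; origin at the centre of its foot, z along its axis towards the top (a knob may lie on its side, its widest band touching the bench). In the cup at the start, always present
- knob2: turned wooden drawer knob, round, 25 mm across its widest band, 24 mm tall, foot 20 mm and top 18 mm across, 14 g; origin at the centre of its foot, z along its axis towards the top (a knob may lie on its side, its widest band touching the bench). In the cup at the start, always present
- knob3: turned wooden drawer knob, round, 25 mm across its widest band, 24 mm tall, foot 20 mm and top 18 mm across, 14 g; origin at the centre of its foot, z along its axis towards the top (a knob may lie on its side, its widest band touching the bench). In the cup at the start, always present
- knob4: turned wooden drawer knob, round, 25 mm across its widest band, 24 mm tall, foot 20 mm and top 18 mm across, 14 g; origin at the centre of its foot, z along its axis towards the top (a knob may lie on its side, its widest band touching the bench). In the cup at the start, absent in some runs
- knob5: turned wooden drawer knob, round, 25 mm across its widest band, 24 mm tall, foot 20 mm and top 18 mm across, 14 g; origin at the centre of its foot, z along its axis towards the top (a knob may lie on its side, its widest band touching the bench). In the cup at the start, absent in some runs
- knob6: turned wooden drawer knob, round, 25 mm across its widest band, 24 mm tall, foot 20 mm and top 18 mm across, 14 g; origin at the centre of its foot, z along its axis towards the top (a knob may lie on its side, its widest band touching the bench). In the cup at the start, absent in some runs
- knob7: turned wooden drawer knob, round, 25 mm across its widest band, 24 mm tall, foot 20 mm and top 18 mm across, 14 g; origin at the centre of its foot, z along its axis towards the top (a knob may lie on its side, its widest band touching the bench). Standing loose on the bench at the start, absent in some runs
- knob8: turned wooden drawer knob, round, 25 mm across its widest band, 24 mm tall, foot 20 mm and top 18 mm across, 14 g; origin at the centre of its foot, z along its axis towards the top (a knob may lie on its side, its widest band touching the bench). Standing loose on the bench at the start, absent in some runs
- knob9: turned wooden drawer knob, round, 25 mm across its widest band, 24 mm tall, foot 20 mm and top 18 mm across, 14 g; origin at the centre of its foot, z along its axis towards the top (a knob may lie on its side, its widest band touching the bench). Standing loose on the bench at the start, absent in some runs
- knob10: turned wooden drawer knob, round, 25 mm across its widest band, 24 mm tall, foot 20 mm and top 18 mm across, 14 g; origin at the centre of its foot, z along its axis towards the top (a knob may lie on its side, its widest band touching the bench). Standing loose on the bench at the start, absent in some runs
Not all that is in view belongs to the job. Of the things that look like the cup, the smallest one is meant.

How it is judged:
On the way, in this order (a step that is already met when the one before it is completed fails the run):
1. the caddy stands released on the mat, its centre within 40 mm of the mat's (horizontal distance between caddy and mat below 0.04 m and height (world z) of caddy below 0.009 m and angle between caddy's own z axis and vertical below 0.06 rad and contact force between the fingers and caddy below 0.2 N), for 0.2 s.
2. the cup is tipped more than 80 degrees with its mouth above the caddy (angle between cup's own z axis and vertical above 1.4 rad and x of cup_rim in the frame of caddy between -0.12 and 0.12 m and y of cup_rim in the frame of caddy between -0.12 and 0.12 m and z of cup_rim in the frame of caddy above 0.04 m), for 0.2 s.
At the end, for the whole second after the job is handed in: Every knob lies at rest inside the caddy's walls; the caddy stands flat on the mat, its centre within 40 mm of the mat's; the cup stands upright on the coaster, its centre within 30 mm of the coaster's (horizontal distance between caddy and mat below 0.04 m and height (world z) of each of caddy, cup below 0.009 m and angle between caddy's own z axis and vertical below 0.06 rad and linear speed of each of caddy, cup below 0.03 m/s and horizontal distance between cup and coaster below 0.03 m and angle between cup's own z axis and vertical below 0.08 rad and x of knob1 in the frame of caddy between -0.095 and 0.095 m and y of knob1 in the frame of caddy between -0.075 and 0.075 m and z of knob1 in the frame of caddy between 0 and 0.075 m and linear speed of each of knob1, knob2, knob3, knob4, knob5, knob6, knob7, knob8, knob9, knob10 below 0.05 m/s and x of knob2 in the frame of caddy between -0.095 and 0.095 m and y of knob2 in the frame of caddy between -0.075 and 0.075 m and z of knob2 in the frame of caddy between 0 and 0.075 m and x of knob3 in the frame of caddy between -0.095 and 0.095 m and y of knob3 in the frame of caddy between -0.075 and 0.075 m and z of knob3 in the frame of caddy between 0 and 0.075 m and x of knob4 in the frame of caddy between -0.095 and 0.095 m and y of knob4 in the frame of caddy between -0.075 and 0.075 m and z of knob4 in the frame of caddy between 0 and 0.075 m and x of knob5 in the frame of caddy between -0.095 and 0.095 m and y of knob5 in the frame of caddy between -0.075 and 0.075 m and z of knob5 in the frame of caddy between 0 and 0.075 m and x of knob6 in the frame of caddy between -0.095 and 0.095 m and y of knob6 in the frame of caddy between -0.075 and 0.075 m and z of knob6 in the frame of caddy between 0 and 0.075 m and x of knob7 in the frame of caddy between -0.095 and 0.095 m and y of knob7 in the frame of caddy between -0.075 and 0.075 m and z of knob7 in the frame of caddy between 0 and 0.075 m and x of knob8 in the frame of caddy between -0.095 and 0.095 m and y of knob8 in the frame of caddy between -0.075 and 0.075 m and z of knob8 in the frame of caddy between 0 and 0.075 m and x of knob9 in the frame of caddy between -0.095 and 0.095 m and y of knob9 in the frame of caddy between -0.075 and 0.075 m and z of knob9 in the frame of caddy between 0 and 0.075 m and x of knob10 in the frame of caddy between -0.095 and 0.095 m and y of knob10 in the frame of caddy between -0.075 and 0.075 m and z of knob10 in the frame of caddy between 0 and 0.075 m); the robot touches nothing.
It fails at once if the caddy is tipped by more than 45 degrees (angle between caddy's own z axis and vertical above 0.79 rad).
It fails at once if a bystander (gouge, wax jar, sanding block) is moved more than 40 mm (distance of any of gouge, waxjar, sander from where it was at the start of the episode above 0.04 m).
Of knob4, knob5, knob6 only 1 to 3 are there at a start; the rules pass over those that are not, and their reading is None.
Of knob7, knob8, knob9, knob10 only 2 to 4 are there at a start; the rules pass over those that are not, and their reading is None.
At some moment in a run one of knob7, knob8, knob9, knob10 may be knocked a few centimetres aside while the robot is not near it.
It also fails if it takes over 210 s, if anything falls off the work surface, if the arm or the gripper's body presses on something with over 40 N, if the wrist force passes 120 N, or if a joint passes its speed limit or range.

## Working session

There is one attempt and no reset: what is moved stays moved. The work goes in short steps, each a Python script; the robot and the scene stay as the last script left them, time stands still between calls to the robot, and variables do not carry over. Pictures are saved under pics/ and viewed, and the job is handed in when it is done.

```bash
ls; mkdir -p pics
python3 - <<'E'
from station import *
import cv2
for n in("scene","top","wrist"):
    cv2.imwrite(f"pics/a_{n}.png",snapshot(n)[:,:,::-1]); print(n,camera_info(n))
print(current_t(),current_ee_pos(),current_ee_rot(),current_grip_width())
E
```

```text
pics
scene {'fx': 352.60639725587265, 'fy': 352.60639725587265, 'cx': 256.351217760951, 'cy': 191.6203969444799, 'R': array([[-0.79978865,  0.59993576, -0.02037651],
       [ 0.36953617,  0.46531937, -0.80431393],
       [-0.4730551 , -0.65081101, -0.59385512]]), 't': array([ 0.49611422, -0.07825878,  1.3395091 ])}
top {'fx': 451.6062351409923, 'fy': 451.6062351409923, 'cx': 250.23538187369638, 'cy': 197.35109790376512, 'R': array([[-0.02440964, -0.99969882, -0.00253578],
       [-0.99857763,  0.02450238, -0.04735344],
       [ 0.04740131,  0.00137629, -0.99887498]]), 't': array([-0.04919415,  0.55901457,  1.34216766])}
wrist {'fx': 273.08970890494663, 'fy': 273.08970890494663, 'cx': 257.3976440014726, 'cy': 189.4082493708728, 'tool_from_camera': array([[ 1.90796513e-03,  9.61130949e-01,  2.76086325e-01,
        -7.20248887e-02],
       [-1.33999574e-03, -2.76084122e-01,  9.61132541e-01,
        -1.34372109e-01],
       [ 9.99997282e-01, -2.20376188e-03,  7.61152503e-04,
         8.50582192e-04],
       [ 0.00000000e+00,  0.00000000e+00,  0.00000000e+00,
         1.00000000e+00]])}
0.15 [0.15295432 0.65692414 0.24868565] [-1.564981    0.17983799 -0.17944434] 0.9996604040473719
```

View pics/a_top.png

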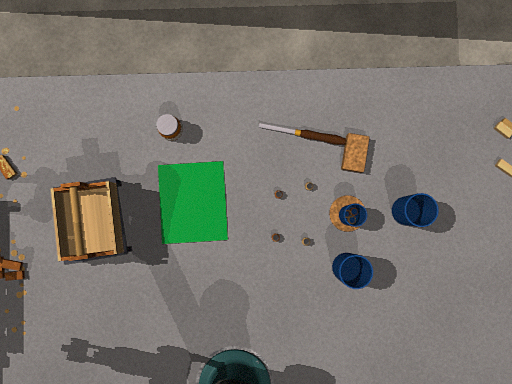

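View pics/a_scene.png

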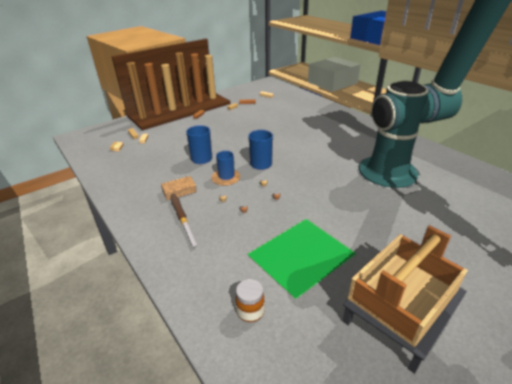

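View pics/a_wrist.png

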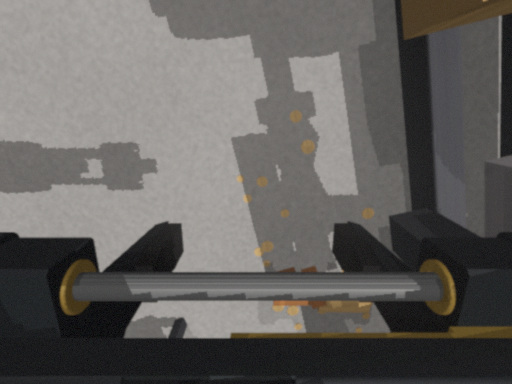

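```bash
cat > h.py <<'E'
import numpy as np, cv2
from station import *
from scipy.spatial.transform import Rotation as Ro
def ray(n,u,v):
    c=camera_info(n); R=np.array(c["R"]);t=np.array(c["t"])
    d=R.T@np.array([(u-c["cx"])/c["fx"],(v-c["cy"])/c["fy"],1]); return -R.T@t,d
def onz(n,u,v,z):
    o,d=ray(n,u,v); return (o+d*(z-o[2])/d[2])
def wray(u,v,z,p,r):
    c=camera_info("wrist"); T=np.array(c["tool_from_camera"])
    R=Ro.from_rotvec(r).as_matrix()
    o=R@T[:3,3]+p; d=R@T[:3,:3]@np.array([(u-c["cx"])/c["fx"],(v-c["cy"])/c["fy"],1])
    return o+d*(z-o[2])/d[2]
def proj(n,X):
    c=camera_info(n); k=np.array(c["R"])@X+np.array(c["t"]); return c["fx"]*k[0]/k[2]+c["cx"],c["fy"]*k[1]/k[2]+c["cy"]
def crop(n,box,f,name,img=None):
    im=snapshot(n)[:,:,::-1] if img is None else img
    x0,y0,x1,y1=box
    cv2.imwrite("pics/"+name+".png",cv2.resize(im[y0:y1,x0:x1],None,fx=f,fy=f,interpolation=cv2.INTER_CUBIC)); return im
def ori(yaw):
    # tool down; jaw axis z at angle yaw from world x
    y=np.array([0,0,-1.]); z=np.array([np.cos(yaw),np.sin(yaw),0]); x=np.cross(y,z)
    return Ro.from_matrix(np.stack([x,y,z],1)).as_rotvec()
E
python3 - <<'E'
from h import *
im=cv2.imread("pics/a_top.png")
crop("top",(40,165,170,275),6,"b_cad",im)
crop("top",(250,110,450,300),4,"b_right",im)
hsv=cv2.cvtColor(im,cv2.COLOR_BGR2HSV)
m=cv2.inRange(hsv,(50,150,60),(70,255,255))
c=max(cv2.findContours(m,0,2)[0],key=cv2.contourArea)
r=cv2.minAreaRect(c);print(r)
for p in cv2.boxPoints(r): print(onz("top",*p,0.004))
print("mat",onz("top",*r[0],.004))
R=Ro.from_rotvec(current_ee_rot()).as_matrix();print(R)
E
```

```text
((192.25682067871094, 202.1089630126953), (78.59664154052734, 65.74671173095703), 86.42366790771484)
[0.66342193 0.21750263 0.004     ]
[0.6709971  0.01821283 0.004     ]
[0.43350112 0.00856716 0.004     ]
[0.42600283 0.20621813 0.004     ]
mat [0.54799022 0.11260663 0.004     ]
[[ 9.73947305e-01 -4.37380680e-04  2.26774019e-01]
 [-2.26774433e-01 -1.61585462e-03  9.73945966e-01]
 [-5.95513026e-05 -9.99998599e-01 -1.67294401e-03]]
```

View pics/b_cad.png

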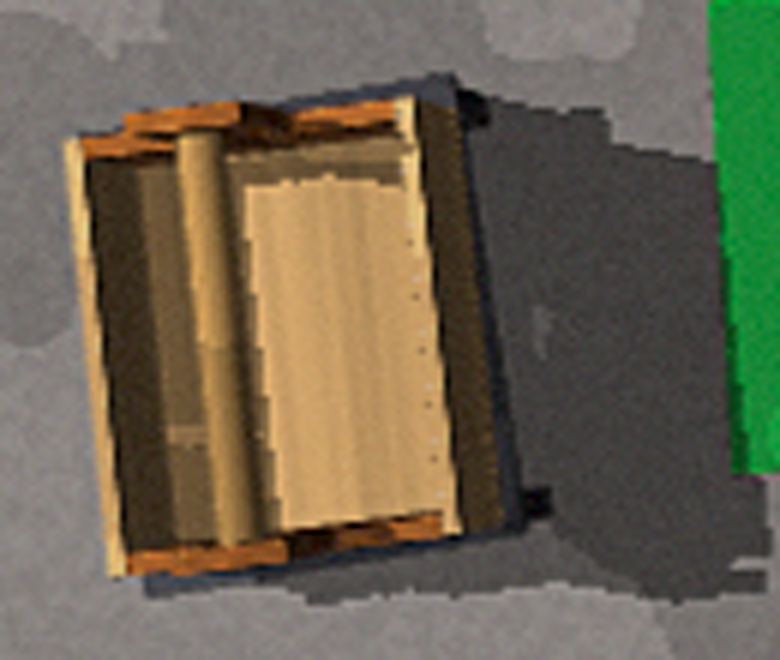

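View pics/b_right.png

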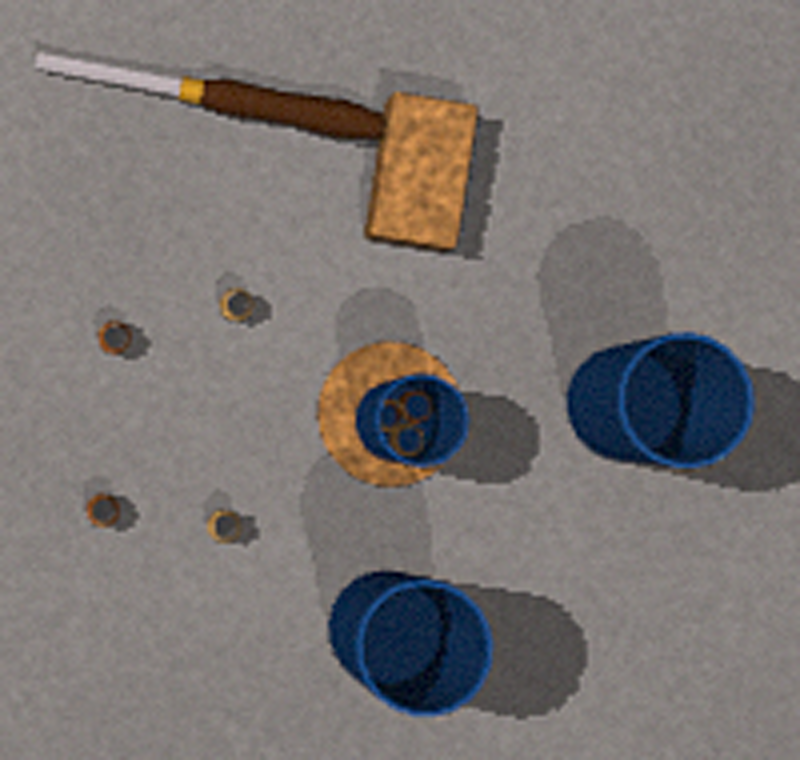

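Run:
```python
from h import *
f=lambda a,b:(40+(a+.5)/6-.5,165+(b+.5)/6-.5)
C=[onz("top",*f(*p),.140) for p in((65,142),(416,97),(112,577),(462,532))]
for c in C: print(c)
print("centre",np.mean(C,0))
d=C[0]-C[2]; e=C[1]-C[3]; print(np.arctan2(d[1],d[0]),np.arctan2(e[1],e[0]),np.linalg.norm(d),np.linalg.norm(C[0]-C[1]))
# rod axis at z=.185
a=onz("top",*f(202,140),.187);b=onz("top",*f(238,540),.187);print("rod",a,b,(a+b)/2,np.arctan2(*(a-b)[1::-1]))
g=lambda a,b:(250+(a+.5)/4-.5,110+(b+.5)/4-.5)
for n,p,z in(("k",(238,303),.024),("k",(115,337),.024),("k",(103,509),.024),("k",(225,524),.024),("cuprim",(423,420),.094),("coaster",(390,414),.004),("big1rim",(686,401),.12),("big2rim",(425,647),.12),("big2foot",(388,630),0),("sander",(425,172),.035)): print(n,onz("top",*g(*p),z))
print("jar",onz("top",168,125,.08))
```

```text
[0.58981277 0.48084518 0.14      ]
[0.60638617 0.32111589 0.14      ]
[0.39273132 0.46031492 0.14      ]
[0.40909954 0.30224395 0.14      ]
centre [0.49950745 0.39112999 0.14      ]
0.10379707034563943 0.09536731445810046 0.19814790258947454 0.16058680907358122
rod [0.58552255 0.40004754 0.187     ] [0.41122942 0.38543562 0.187     ] [0.49837599 0.39274158 0.187     ] 0.08363968176228982
k [ 0.58854286 -0.23918117  0.024     ]
k [ 0.56543419 -0.14689556  0.024     ]
k [ 0.43803782 -0.1345135   0.024     ]
k [ 0.42476846 -0.22454029  0.024     ]
cuprim [ 0.49787711 -0.35768678  0.094     ]
coaster [ 0.50331778 -0.3537082   0.004     ]
big1rim [ 0.50644196 -0.53335159  0.12      ]
big2rim [ 0.34237059 -0.34756534  0.12      ]
big2foot [ 0.34119464 -0.34744575  0.        ]
sander [ 0.68164538 -0.37925344  0.035     ]
jar [0.76854393 0.16842099 0.08      ]
```

Run:
```python
from h import *
o=ori(np.pi/2+.098)
for p,q in(((.499,.392,.25),o),((.499,.392,.177),o),((.548,.1126,.25),ori(np.pi/2+.04)),((.548,.1126,.11),ori(np.pi/2+.04))): print(inverse_kinematics(p,q))
move_ptp([.499,.392,.26],o)
command_gripper(.6,40)
im=crop("wrist",(0,0,512,384),1,"c_w")
print(move_straight([.499,.392,.177],velocity=.08,stop_force=15))
command_gripper(0,40)
print(current_grip_width()*88,current_ee_pos(),current_contact_force())
move_straight([.499,.392,.20],velocity=.05)
hold(.3);print(current_contact_force(),current_moment(),current_t())
crop("wrist",(0,0,512,384),1,"c_w2");crop("scene",(256,150,512,384),2,"c_s")
```

```text
[ 6.26630793e-01  1.88122883e-01  1.69533860e+00 -4.44089210e-16
  1.25813117e+00 -1.04216553e+00]
[ 6.26630793e-01  2.41603755e-01  1.76962579e+00 -4.44089210e-16
  1.13036311e+00 -1.04216553e+00]
[ 1.58131056e-01  4.57592146e-02  1.85352858e+00  4.44089210e-16
  1.24230486e+00 -1.45266527e+00]
[ 1.58131056e-01  1.75724756e-01  1.98606471e+00  4.44089210e-16
  9.79803190e-01 -1.45266527e+00]
False
18.157173566774308 [0.49906264 0.39259809 0.17731621] [-0.60776621  3.73646504  0.58124396]
[ 0.52219609  0.96325078 -4.07943844] [ 0.01421188 -0.06399013 -0.00713837] 5.1833
```

View pics/c_s.png

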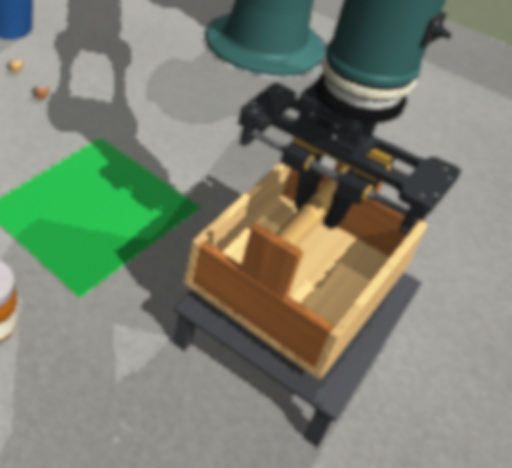

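Run:
```python
from h import *
o=ori(np.pi/2+.04)
move_straight([.499,.392,.25],velocity=.12)
move_straight([.548,.1126,.25],o,velocity=.15)
move_straight([.548,.1126,.14],velocity=.12)
print(move_straight([.548,.1126,.108],velocity=.03,stop_force=3),current_ee_pos(),current_contact_force())
command_gripper(.6,40)
print(current_contact_force())
move_straight([.548,.1126,.26],velocity=.12)
print(current_t(),current_contact_force())
move_ptp([.50,-.10,.36],ori(1.35))
cv2.imwrite("pics/d_w.png",snapshot("wrist")[:,:,::-1]);cv2.imwrite("pics/d_t.png",snapshot("top")[:,:,::-1]);cv2.imwrite("pics/d_s.png",snapshot("scene")[:,:,::-1])
```

```text
True [0.54749241 0.11254255 0.11127144] [-0.35579628  0.25929409  4.94941274]
[ 0.34155773 -0.20519674 -0.31468238]
11.9083 [-1.57562652  0.41832182 -0.53357001]
```

View pics/d_t.png

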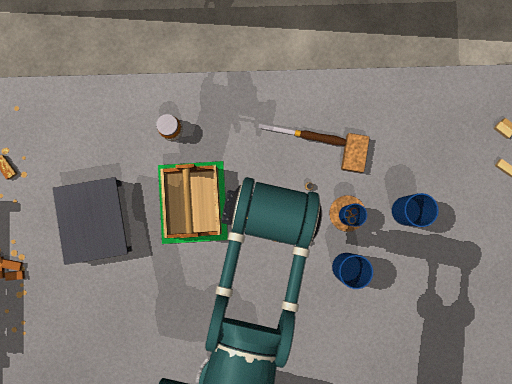

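View pics/d_w.png

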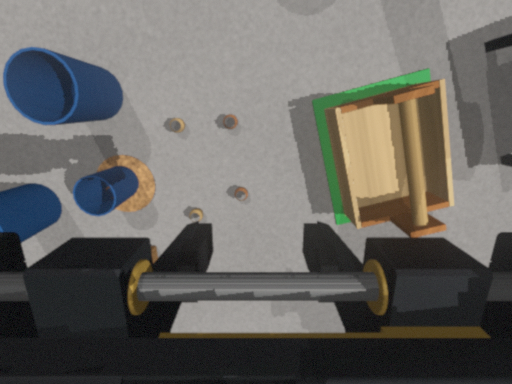

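View pics/d_s.png

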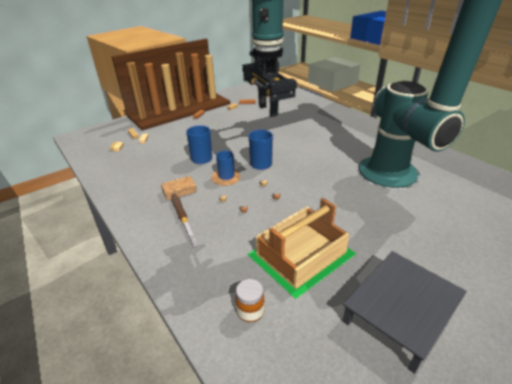

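Run:
```python
from h import *
p,r=np.array(current_ee_pos()),np.array(current_ee_rot())
im=cv2.imread("pics/d_w.png")
crop("",(60,30,300,230),3.3,"d_wk",im)
for u,v in((178,125),(231,121),(241,193),(196,213)): print(wray(u,v,.012,p,r))
C=np.array([wray(u,v,.074,p,r) for u,v in((336,109),(443,82),(357,226),(453,206))]);print(C,C.mean(0))
print("cuprim",wray(96,195,.094,p,r))
for yaw in(.04,.04+np.pi,.04-np.pi):
  for q in((.548,.07,.1),(.588,-.239,.014),(.425,-.225,.014)): print(yaw,inverse_kinematics(q,ori(yaw)))
```

```text
[ 0.42212199 -0.21937991  0.012     ]
[ 0.4355725 -0.1290167  0.012    ]
[ 0.56424548 -0.1425282   0.012     ]
[ 0.58381205 -0.23417153  0.012     ]
[[0.45210331 0.03212021 0.074     ]
 [0.44881575 0.18750575 0.074     ]
 [0.6448476  0.03971432 0.074     ]
 [0.64408122 0.19642255 0.074     ]] [0.54746197 0.11394071 0.074     ]
cuprim [ 0.49591018 -0.34908612  0.094     ]
0.04 [ 8.19621904e-02  1.75548866e-01  2.00773607e+00 -4.44089210e-16
  9.58307716e-01  4.19621904e-02]
0.04 [-4.25305310e-01  4.23290774e-01  1.86972516e+00 -4.44089210e-16
  8.48576723e-01 -4.65305310e-01]
0.04 [-5.38701972e-01  1.80772051e-01  2.20292140e+00 -4.44089210e-16
  7.57899201e-01 -5.78701972e-01]
3.181592653589793 None
3.181592653589793 None
3.181592653589793 None
-3.101592653589793 None
-3.101592653589793 None
-3.101592653589793 None
```

View pics/d_wk.png

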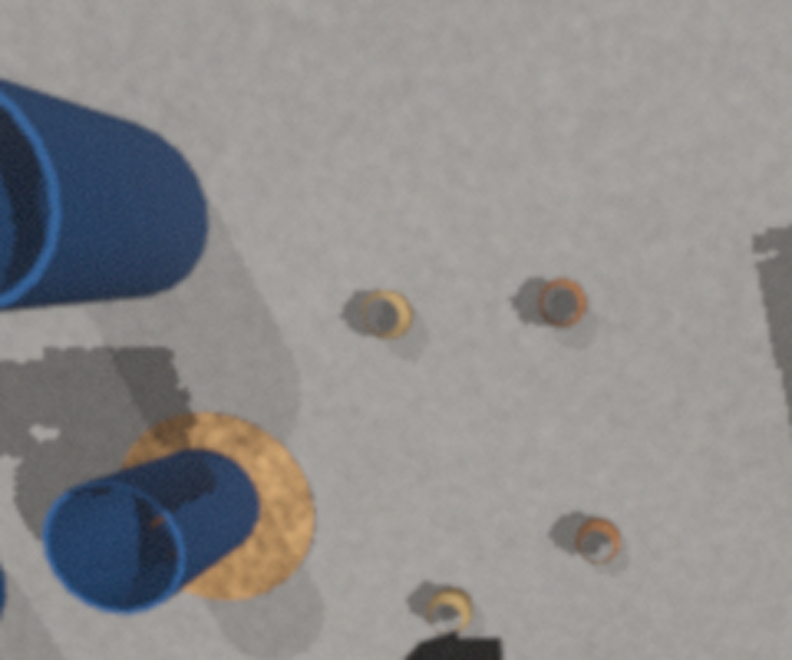

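```bash
cat >> h.py <<'E'
def wknobs(tag):
    p,r=np.array(current_ee_pos()),np.array(current_ee_rot())
    im=snapshot("wrist")[:,:,::-1].copy(); cv2.imwrite(f"pics/{tag}.png",im)
    hsv=cv2.cvtColor(im,cv2.COLOR_BGR2HSV); m=cv2.inRange(hsv,(5,70,60),(28,255,255)); m[225:]=0
    m=cv2.morphologyEx(m,cv2.MORPH_CLOSE,np.ones((7,7)))
    out=[]
    for c in cv2.findContours(m,0,2)[0]:
        (u,v),rad=cv2.minEnclosingCircle(c)
        if rad>5 and cv2.contourArea(c)>60:
            q=wray(u,v,.014,p,r); out.append((q[:2],rad))
    return out
def pick_drop(exp,drop,tag,yaw=.04):
    command_gripper(.75,15)
    move_ptp([exp[0],exp[1],.2],ori(yaw)); 
    ks=wknobs(tag)
    print([(k[0].round(4),round(k[1],1)) for k in ks])
    ks=[k for k in ks if 7<k[1]<22 and np.hypot(*(k[0]-exp))<.08]
    if not ks: print("none");return False
    k=min(ks,key=lambda k:np.hypot(*(k[0]-exp)))[0]
    move_straight([k[0],k[1],.06],velocity=.25)
    s=move_straight([k[0],k[1],.015],velocity=.1,stop_force=8)
    command_gripper(0,15)
    w=current_grip_width()*88
    print(tag,k,"stop",s,"w",w)
    move_straight([k[0],k[1],.2],velocity=.3)
    if w<12 or current_grip_width()*88<12: print("missed");return False
    move_ptp([drop[0],drop[1],.2],ori(yaw)); move_straight([drop[0],drop[1],.1],velocity=.2)
    command_gripper(.6,15)
    move_straight([drop[0],drop[1],.2],velocity=.3); print(current_t()); return True
E
python3 - <<'E'
from h import *
pick_drop(np.array([.437,-.132]),(.52,.072),"e1")
E
```

```text
[(array([ 0.5643, -0.1425]), 10.8), (array([ 0.4357, -0.1307]), 10.1), (array([0.5711, 0.0441]), 117.6)]
e1 [ 0.43565346 -0.13065887] stop False w 24.477215416717108
19.9583
```

View pics/e1.png

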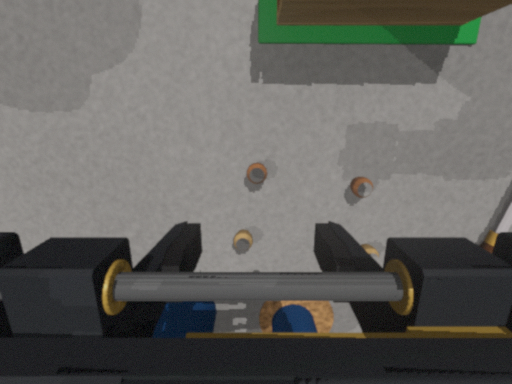

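Run:
```python
from h import *
ok=pick_drop(np.array([.564,-.143]),(.55,.073),"e2")
ok=ok and pick_drop(np.array([.423,-.221]),(.58,.073),"e3")
ok=ok and pick_drop(np.array([.584,-.235]),(.49,.071),"e4")
crop("top",(130,130,400,300),2.9,"e_t"); crop("wrist",(0,0,512,384),1,"e_w")
print(current_t())
```

```text
[(array([ 0.5647, -0.1436]), 10.2), (array([0.55  , 0.0382]), 99.5)]
e2 [ 0.56470714 -0.14355446] stop False w 23.65751484126278
26.675
[(array([ 0.7292, -0.2518]), 18.6), (array([ 0.5854, -0.2337]), 11.2), (array([ 0.4215, -0.2213]), 10.1)]
e3 [ 0.42150016 -0.22126273] stop False w 23.63333945727783
34.1167
[(array([ 0.5038, -0.302 ]), 25.5), (array([ 0.5871, -0.2358]), 10.1), (array([ 0.7387, -0.2456]), 43.0)]
e4 [ 0.58714108 -0.2358188 ] stop False w 23.846745587939665
41.475
41.575
```

View pics/e_t.png

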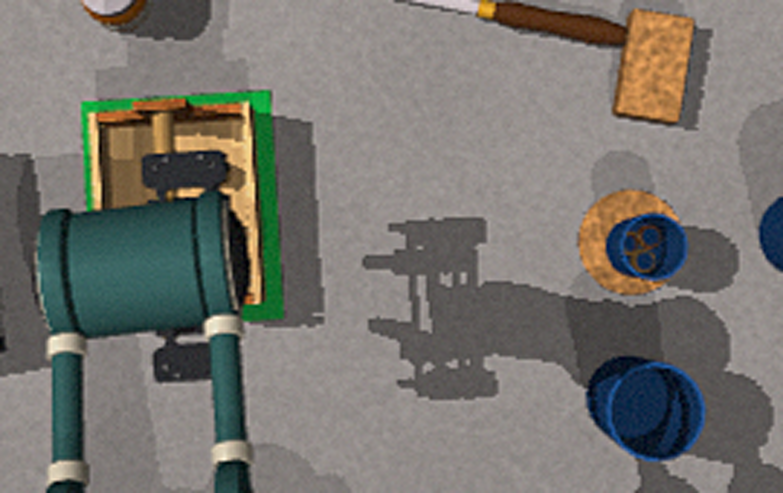

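View pics/e_w.png

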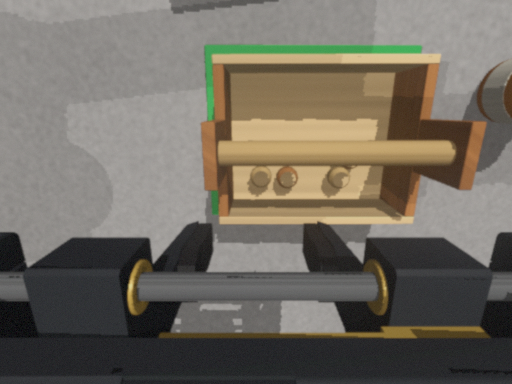

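```bash
cat > s.py <<'E'
from h import *
cup=np.array([.497,-.353]); cad=np.array([.5475,.114]); yaw=.04
import itertools
def toolR(phi,b):
    y=np.array([np.cos(phi)*np.cos(b),np.sin(phi)*np.cos(b),-np.sin(b)]); z=np.array([-np.sin(phi),np.cos(phi),0]); 
    return y,z
def mk(y,z): return np.stack([np.cross(y,z),y,z],1)
hgt=.058
Rc=Ro.from_euler('z',yaw).as_matrix()
def pour_pose(Rt0,mouth,az,tilt,psi):
    # cup axis after: azimuth az (caddy frame), tilt from vertical
    Rcup=Rc@Ro.from_euler('ZYZ',[az,tilt,psi]).as_matrix()
    R=Rcup@Rt0
    m=np.r_[cad,.004]+Rc@mouth
    tcp=m+Rcup@np.array([0,0,hgt-.09])
    return tcp,R,Rcup
if __name__=="__main__":
    for phi_d in range(-120,10,10):
      for b_d in (15,25,30):
        for s in (1,-1):
          y,z=toolR(np.radians(phi_d),np.radians(b_d)); R=mk(y,z*s)
          q=inverse_kinematics([*cup,.004+hgt],Ro.from_matrix(R).as_rotvec())
          q2=inverse_kinematics(np.r_[cup,.004+hgt]-.1*y,Ro.from_matrix(R).as_rotvec())
          if q is None or q2 is None: continue
          n=0;ps=[]
          for side in(-1,1):
            for azo in (-30,0,30):
             for psi_d in range(0,360,20):
              az=np.radians(90*(-side)+azo)
              mouth=np.array([-.0*np.sin(np.radians(azo)),side*.042,.125])
              tcp,Rp,_=pour_pose(R,mouth,az,np.radians(120),np.radians(psi_d))
              qq=inverse_kinematics(tcp,Ro.from_matrix(Rp).as_rotvec())
              if qq is not None: ps.append((side,azo,psi_d,Rp[:,1].round(2).tolist()))
          print(phi_d,b_d,s,np.round(q,2),len(ps),ps[:: max(1,len(ps)//4)])
E
python3 s.py
```

```text
-120 15 1 [-0.16  0.76  1.81 -1.12  1.54  1.04] 50 [(-1, -30, 0, [0.75, -0.37, 0.55]), (-1, 0, 0, [0.84, 0.05, 0.55]), (1, -30, 40, [-0.7, 0.71, -0.02]), (1, 0, 120, [-0.03, 0.71, -0.71]), (1, 30, 180, [0.46, 0.84, -0.29])]
-120 15 -1 [-0.16  0.76  1.81 -1.12  1.54 -2.1 ] 48 [(-1, -30, 80, [0.27, -0.81, -0.51]), (-1, 0, 140, [-0.3, -0.69, -0.66]), (-1, 30, 200, [-0.64, -0.77, -0.02]), (1, 0, 220, [0.94, 0.18, 0.27])]
-120 25 1 [-0.18  0.66  1.84 -1.05  1.41  0.96] 48 [(-1, -30, 0, [0.63, -0.49, 0.6]), (-1, 0, 20, [0.9, -0.25, 0.35]), (1, -30, 20, [-0.66, 0.67, 0.35]), (1, 0, 120, [-0.03, 0.82, -0.57])]
-120 25 -1 [-0.18  0.66  1.84 -1.05  1.41 -2.18] 45 [(-1, -30, 60, [0.42, -0.89, -0.18]), (-1, 0, 100, [0.34, -0.78, -0.53]), (-1, 30, 180, [-0.35, -0.92, -0.18]), (1, 0, 160, [0.55, 0.74, -0.39]), (1, 30, 240, [0.59, 0.54, 0.6])]
-120 30 1 [-0.2   0.62  1.85 -1.    1.35  0.92] 43 [(-1, -30, 60, [0.36, -0.92, -0.13]), (-1, 0, 100, [0.33, -0.83, -0.45]), (1, -30, 60, [-0.36, 0.92, -0.13]), (1, 0, 120, [-0.03, 0.87, -0.5]), (1, 30, 160, [0.06, 0.94, -0.32])]
-120 30 -1 [-0.2   0.62  1.85
[... 3416 characters left out ...]
 [-0.81, 0.56, -0.18])]
0 25 -1 [-1.12  0.39  2.37  1.82  1.   -1.16] 45 [(-1, -30, 0, [-0.38, -0.73, -0.57]), (-1, 0, 40, [-0.55, -0.74, -0.39]), (-1, 30, 80, [-0.52, -0.85, 0.08]), (1, 0, 40, [0.55, 0.74, -0.39]), (1, 30, 340, [-0.69, 0.5, -0.53])]
0 30 1 [-1.09  0.33  2.36  1.75  0.9   2.09] 43 [(-1, -30, 0, [-0.4, -0.77, -0.5]), (-1, 0, 260, [0.87, -0.32, 0.38]), (1, -30, 260, [-0.59, 0.71, 0.38]), (1, 0, 280, [-0.87, 0.47, 0.12]), (1, 30, 300, [-0.98, 0.15, -0.13])]
0 30 -1 [-1.09  0.33  2.36  1.75  0.9  -1.05] 46 [(-1, -30, 0, [-0.4, -0.77, -0.5]), (-1, 0, 60, [-0.72, -0.68, -0.13]), (-1, 30, 120, [-0.52, -0.58, 0.62]), (1, 0, 60, [0.72, 0.68, -0.13]), (1, 30, 140, [0.42, 0.38, 0.82])]
```

```bash
cat > s2.py <<'E'
from s import *
# robot points in tool frame
def grid(x,y,z,n): 
    g=np.meshgrid(*[np.linspace(a,b,k) for (a,b),k in zip((x,y,z),n)],indexing='ij'); return np.stack([q.ravel() for q in g],1)
body=grid((-.0375,.0375),(-.16,-.053),(-.0935,.0935),(4,4,9))
th=np.linspace(0,2*np.pi,12,endpoint=False)
wr=np.array([[.06*np.cos(t),y,.06*np.sin(t)] for t in th for y in np.linspace(-.32,-.16,5)])
fing=np.r_[grid((-.009,.009),(-.053,.011),(.031,.05),(2,5,2)),grid((-.009,.009),(-.053,.011),(-.05,-.031),(2,5,2))]
PT=np.r_[body,wr,fing]
cyl=np.array([[.033*np.cos(t),.033*np.sin(t),h] for t in th for h in(0,.03,.06,.09)])
boxes=[((-.1,-.08,0),(.1,-.072,.07)),((-.1,.072,0),(.1,.08,.07)),((-.1,-.08,0),(-.09,.08,.07)),((.09,-.08,0),(.1,.08,.07)),((-.1,-.025,0),(-.09,.025,.135)),((.09,-.025,0),(.1,.025,.135)),((-.1,-.01,.105),(.1,.01,.125)),((-.1,-.08,0),(.1,.08,.008))]
def clear(tcp,R,Rcup):
    P=PT@R.T+tcp
    foot=tcp-Rcup@np.array([0,0,hgt]); Q=cyl@Rcup.T+foot
    A=np.r_[P,Q]; d=A[:,2].min()
    L=(A-np.r_[cad,.004])@Rc
    for lo,hi in boxes:
        e=np.maximum(np.maximum(np.array(lo)-L,L-np.array(hi)),0); d=min(d,np.linalg.norm(e,axis=1).min())
    return d
def mouthpath(side,s,zf=.125,z0=.26): # s 0..1
    t=max(0,(s-.5)/.5)
    return np.array([0,side*(.042+.02*(1-t)),z0+(zf-z0)*t])
if __name__=="__main__":
    res=[]
    for phi_d in (-120,-115,-110,-105,-100):
      for b_d in (20,25,30):
        for s in (1,-1):
          y,z=toolR(np.radians(phi_d),np.radians(b_d)); R=mk(y,z*s)
          q0=inverse_kinematics([*cup,.004+hgt],Ro.from_matrix(R).as_rotvec())
          if q0 is None: continue
          for side in(-1,1):
           for azo in (-30,0,30):
            for psi_d in range(0,360,15):
             for zf in (.12,.14):
              az=np.radians(90*(-side)+azo); prev=None; dm=9; ok=True; qs=[]
              for t in np.linspace(1,0,7):
                tcp,Rp,Rk=pour_pose(R,mouthpath(side,t,zf),az,np.radians(130*t),np.radians(psi_d))
                d=clear(tcp,Rp,Rk)
                if d<.012: ok=False;break
                q=inverse_kinematics(tcp,Ro.from_matrix(Rp).as_rotvec())
                if q is None or (prev is not None and np.abs(q-prev).max()>1.0): ok=False;break
                dm=min(dm,d); prev=q; qs.append(q)
              if ok: res.append((zf,dm,phi_d,b_d,s,side,azo,psi_d,np.abs(qs[-1]-q0).max(),max(np.abs(np.diff(qs,axis=0)).max(1))))
    print(len(res))
    for r in sorted(res,key=lambda r:(r[0],-r[1]))[:25]: print(np.round(r,3))
E
time python3 s2.py
```

```text
Traceback (most recent call last):
  File "s2.py", line 40, in <module>
    q=inverse_kinematics(tcp,Ro.from_matrix(Rp).as_rotvec())
ValueError: time passes only in moves, steps and waits

real	0m3.753s
user	0m1.983s
sys	0m0.350s
```

Run:
```python
from h import *
print(current_t())
for i in range(3000):
    try: inverse_kinematics([.5,0,.3],ori(0))
    except Exception as e: print(i,e);break
print(current_t())
```

```text
41.575
2998 time passes only in moves, steps and waits
41.575
```

```bash
python3 - <<'E'
s=open('s2.py').read()
s=s.replace("(-120,-115,-110,-105,-100)","[int(__import__('sys').argv[1])]").replace("(20,25,30)","[int(__import__('sys').argv[2])]").replace("range(0,360,15)","range(0,360,20)")
s=s.replace("""                d=clear(tcp,Rp,Rk)
                if d<.012: ok=False;break
""","").replace("prev=None; dm=9; ok=True; qs=[]","prev=None; dm=min(clear(*pour_pose(R,mouthpath(side,t,zf),az,np.radians(130*t),np.radians(psi_d))) for t in np.linspace(1,0,7)); ok=dm>.012; qs=[]\n              if not ok: continue").replace("dm=min(dm,d); ","")
s=s.replace("[:25]","[:8]")
open('s2.py','w').write(s)
E
for a in "-110 25" "-110 30" "-100 30" "-120 25"; do echo $a; python3 s2.py $a; done
```

```text
-110 25
9
[ 1.400e-01  1.900e-02 -1.100e+02  2.500e+01 -1.000e+00 -1.000e+00
 -3.000e+01  1.200e+02  2.285e+00  3.960e-01]
[ 1.40e-01  1.90e-02 -1.10e+02  2.50e+01  1.00e+00  1.00e+00  3.00e+01
  1.00e+02  9.30e-01  3.54e-01]
[ 1.40e-01  1.90e-02 -1.10e+02  2.50e+01  1.00e+00  1.00e+00 -3.00e+01
  1.20e+02  7.57e-01  7.77e-01]
[ 1.40e-01  1.80e-02 -1.10e+02  2.50e+01  1.00e+00  1.00e+00  3.00e+01
  1.20e+02  9.71e-01  4.76e-01]
[ 1.40e-01  1.80e-02 -1.10e+02  2.50e+01 -1.00e+00 -1.00e+00  3.00e+01
  1.20e+02  1.75e+00  4.67e-01]
[ 1.40e-01  1.80e-02 -1.10e+02  2.50e+01  1.00e+00  1.00e+00 -3.00e+01
  1.00e+02  8.21e-01  5.59e-01]
[ 1.400e-01  1.800e-02 -1.100e+02  2.500e+01 -1.000e+00 -1.000e+00
 -3.000e+01  1.000e+02  2.501e+00  5.390e-01]
[ 1.40e-01  1.30e-02 -1.10e+02  2.50e+01  1.00e+00  1.00e+00  3.00e+01
  6.00e+01  7.57e-01  2.71e-01]
-110 30
4
[ 1.400e-01  1.200e-02 -1.100e+02  3.000e+01 -1.000e+00 -1.000e+00
  3.000e+01  1.200e+02  1.668e+00  4.690e-01]
[ 1.40e-01  1.20e-02 -1.10e+02  3.00e+01  1.00e+00  1.00e+00 -3.00e+01
  1.00e+02  8.25e-01  5.71e-01]
[ 1.40e-01  1.20e-02
[... 699 characters left out ...]
  1.00e+00 -3.00e+01
  1.20e+02  7.25e-01  6.38e-01]
[ 1.40e-01  2.20e-02 -1.20e+02  2.50e+01  1.00e+00  1.00e+00  3.00e+01
  1.20e+02  9.78e-01  4.08e-01]
[ 1.400e-01  2.200e-02 -1.200e+02  2.500e+01 -1.000e+00 -1.000e+00
 -3.000e+01  1.200e+02  2.261e+00  4.460e-01]
[ 1.400e-01  1.400e-02 -1.200e+02  2.500e+01 -1.000e+00 -1.000e+00
 -3.000e+01  1.400e+02  2.062e+00  3.640e-01]
[ 1.40e-01  1.40e-02 -1.20e+02  2.50e+01  1.00e+00  1.00e+00  3.00e+01
  1.00e+02  9.17e-01  3.09e-01]
[ 1.40e-01  1.40e-02 -1.20e+02  2.50e+01  1.00e+00  1.00e+00  0.00e+00
  1.20e+02  8.75e-01  4.17e-01]
[ 1.400e-01  1.400e-02 -1.200e+02  2.500e+01 -1.000e+00 -1.000e+00
  0.000e+00  1.200e+02  1.972e+00  3.930e-01]
```

```bash
python3 - <<'E'
s=open('s2.py').read()
s=s.replace("PT=np.r_[body","cam=grid((-.1,-.04),(-.17,-.1),(-.03,.03),(3,3,3))\nPT=np.r_[body,cam")
s=s.replace("t=max(0,(s-.5)/.5)","t=min(1,max(0,(s-.35)/.35))")
s=s.replace("np.linspace(1,0,7)","np.linspace(1,0,9)").replace("(.12,.14)","(.14,)")
s=s.replace("range(0,360,20)","range(60,160,10)").replace("(-30,0,30)","(-30,-15,0,15,30)").replace("dm>.012","dm>.014")
open('s2.py','w').write(s)
E
for a in "-110 25" "-100 30" "-120 25"; do echo $a; python3 s2.py $a; done
```

```text
-110 25
16
[ 1.40e-01  1.90e-02 -1.10e+02  2.50e+01  1.00e+00  1.00e+00 -3.00e+01
  1.20e+02  7.57e-01  5.96e-01]
[ 1.40e-01  1.90e-02 -1.10e+02  2.50e+01  1.00e+00  1.00e+00 -3.00e+01
  1.10e+02  7.47e-01  4.77e-01]
[ 1.40e-01  1.90e-02 -1.10e+02  2.50e+01  1.00e+00  1.00e+00  3.00e+01
  1.00e+02  9.30e-01  2.63e-01]
[ 1.40e-01  1.80e-02 -1.10e+02  2.50e+01  1.00e+00  1.00e+00  3.00e+01
  1.10e+02  9.56e-01  3.06e-01]
[ 1.40e-01  1.80e-02 -1.10e+02  2.50e+01  1.00e+00  1.00e+00  3.00e+01
  1.20e+02  9.71e-01  3.63e-01]
[ 1.40e-01  1.80e-02 -1.10e+02  2.50e+01 -1.00e+00 -1.00e+00  3.00e+01
  1.20e+02  1.75e+00  3.64e-01]
[ 1.40e-01  1.80e-02 -1.10e+02  2.50e+01  1.00e+00  1.00e+00 -3.00e+01
  1.00e+02  8.21e-01  4.13e-01]
[ 1.400e-01  1.800e-02 -1.100e+02  2.500e+01 -1.000e+00 -1.000e+00
 -3.000e+01  1.000e+02  2.501e+00  4.040e-01]
-100 30
3
[ 1.40e-01  1.80e-02 -1.00e+02  3.00e+01  1.00e+00  1.00e+00  3.00e+01
  1.00e+02  9.48e-01  3.08e-01]
[ 1.40e-01  1.80e-02 -1.00e+02  3.00e+01  1.00e+00  1.00e+00 -3.00e+01
  1.00e+02  8.60e-01  5.14e-01]
[ 1.400e-01  1.400e-02 -1.000e+02  3.00
[... 228 characters left out ...]
  1.00e+00  1.00e+00 -3.00e+01
  1.20e+02  7.25e-01  4.77e-01]
[ 1.40e-01  1.80e-02 -1.20e+02  2.50e+01  1.00e+00  1.00e+00 -3.00e+01
  1.30e+02  7.78e-01  5.96e-01]
[ 1.40e-01  1.80e-02 -1.20e+02  2.50e+01  1.00e+00  1.00e+00  3.00e+01
  1.10e+02  9.52e-01  2.63e-01]
[ 1.40e-01  1.80e-02 -1.20e+02  2.50e+01  1.00e+00  1.00e+00 -3.00e+01
  1.10e+02  7.17e-01  4.13e-01]
[ 1.400e-01  1.800e-02 -1.200e+02  2.500e+01 -1.000e+00 -1.000e+00
  3.000e+01  1.300e+02  1.623e+00  3.640e-01]
[ 1.40e-01  1.80e-02 -1.20e+02  2.50e+01  1.00e+00  1.00e+00  3.00e+01
  1.30e+02  9.92e-01  3.63e-01]
[ 1.400e-01  1.800e-02 -1.200e+02  2.500e+01 -1.000e+00 -1.000e+00
 -3.000e+01  1.100e+02  2.374e+00  4.040e-01]
```

Run:
```python
from s2 import *
y,z=toolR(np.radians(-110),np.radians(25)); R=mk(y,z); o=Ro.from_matrix(R).as_rotvec()
g=np.r_[cup,.062]; pre=g-.15*y; hi=pre+[0,0,.12]
print(pre,hi,inverse_kinematics(hi,o),inverse_kinematics(pre,o))
command_gripper(1.0,25)
move_ptp(hi,o)
crop("wrist",(0,0,512,384),1,"f_w");crop("top",(130,130,400,300),2.9,"f_t")
move_straight(pre,velocity=.15)
crop("wrist",(0,0,512,384),1,"f_w2");crop("scene",(0,0,512,384),1.5,"f_s")
print(current_t())
```

```text
[ 0.54349633 -0.22525239  0.12539274] [ 0.54349633 -0.22525239  0.24539274] [ 0.04681902  0.39102219  1.82275396 -0.99086379  1.59710975  0.73970306] [ 0.04681902  0.55581029  1.85400202 -0.99536816  1.48981651  0.90391161]
44.5417
```

View pics/f_w.png

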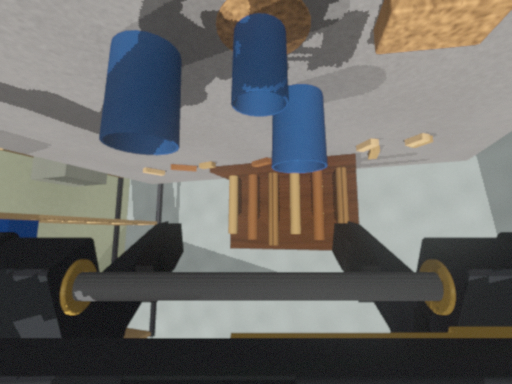

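View pics/f_w2.png

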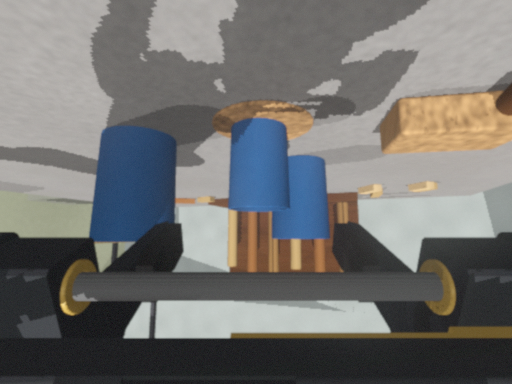

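View pics/f_s.png

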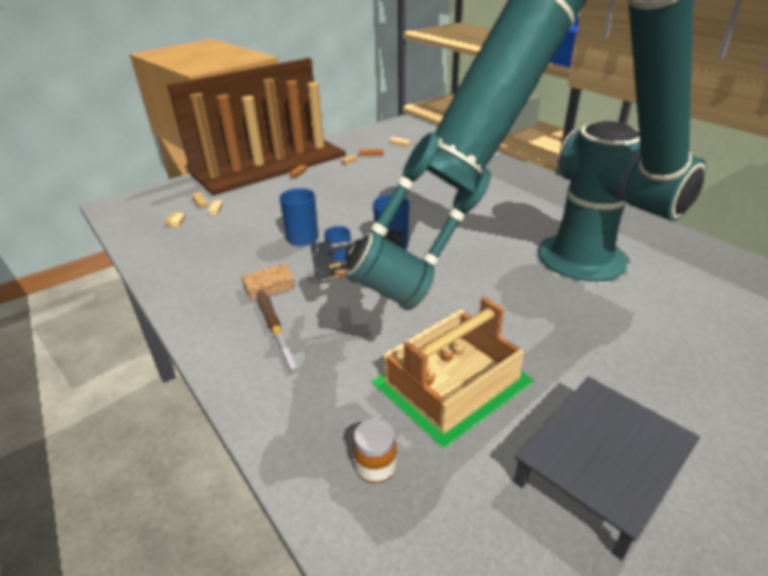

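View pics/f_t.png

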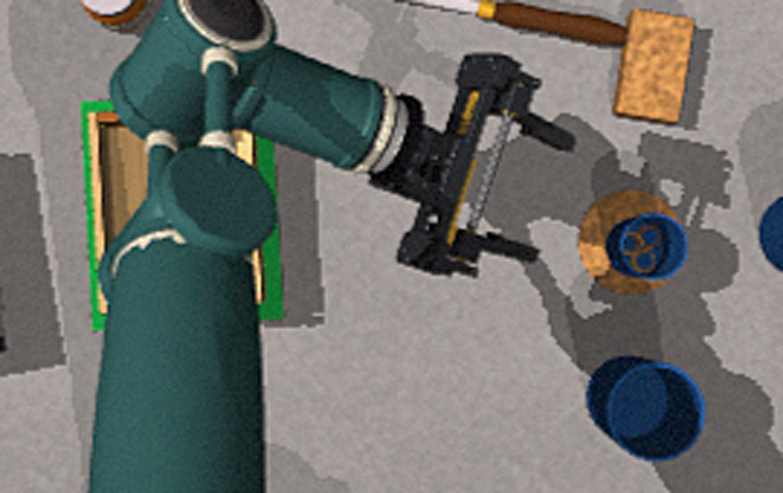

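```bash
cat > fk.py <<'E'
from h import *
from scipy.optimize import least_squares
D=[]
for p,ro in [((.55,.1,z),ori(1.5)) for z in(.1,.3)]+[((.8,.0,.2),ori(1.5)),((.4,-.2,.3),ori(1.))]+[((.7,0,.2),Ro.from_matrix(np.stack([np.cross([np.cos(t),0,-np.sin(t)],[0,1,0]),[np.cos(t),0,-np.sin(t)],[0,1,0]],1)).as_rotvec()) for t in(.4,.8,1.2)]:
    q=inverse_kinematics(p,ro)
    if q is not None and (abs(q[3])<.05): D.append((q,p))
def f(x):
    h,l2,l3,L,a=x;o=[]
    for q,p in D:
        A,B,C=q[1],q[1]+q[2],q[1]+q[2]+q[4]
        o+=[a+l2*np.sin(A)+l3*np.sin(B)+L*np.sin(C)-np.hypot(p[0],p[1]),h+l2*np.cos(A)+l3*np.cos(B)+L*np.cos(C)-p[2]]
    return o
s=least_squares(f,[.3,.4,.4,.3,0]);print(len(D),s.x,s.cost)
E
python3 fk.py
```

```text
5 [2.51005267e-01 5.11381586e-01 5.66007238e-01 3.29234622e-01
 3.41277698e-04] 8.524023012716927e-08
```

```bash
cat > arm.py <<'E'
from s2 import *
def armpts(q,tcp,R):
    e=np.array([np.cos(q[0])*np.sin(q[1])*.511,np.sin(q[0])*np.sin(q[1])*.511,.251+.511*np.cos(q[1])])
    W=tcp-.329*R[:,1]; f=W-e; n=np.linalg.norm(f); f/=n
    ax=np.cross(f,R[:,1]); ax/=np.linalg.norm(ax); b=np.cross(ax,f)
    c=np.array([W+ax*k+.068*(np.cos(t)*f+np.sin(t)*b) for k in np.linspace(-.105,.105,9) for t in th])
    fk=np.array([W+s*.085*ax-d*f+.03*(np.cos(t)*ax+np.sin(t)*b) for s in(-1,1) for d in np.linspace(0,.25,9) for t in th])
    fa=np.array([W-d*f+.09*(np.cos(t)*ax+np.sin(t)*b) for d in np.linspace(.27,n,9) for t in th])
    return np.r_[c,fk,fa],n
def dist(A):
    d=[A[:,2].min()]; L=(A-np.r_[cad,.004])@Rc
    for lo,hi in boxes:
        e=np.maximum(np.maximum(np.array(lo)-L,L-np.array(hi)),0); d.append(np.linalg.norm(e,axis=1).min())
    return np.array(d)
y,z=toolR(np.radians(-110),np.radians(25)); R=mk(y,z); o=Ro.from_matrix(R).as_rotvec()
if __name__=="__main__":
    for g in (np.r_[cup,.062],np.r_[cup,.062]-.15*y):
        q=inverse_kinematics(g,o); A,n=armpts(q,g,R); print(n,dist(A).round(3), A[A[:,2]<.075][:3])
    best=[]
    for side in(1,-1):
     for azo in(-30,-15,0,15,30):
      for psi in range(60,160,10):
       az=np.radians(90*(-side)+azo); P=[pour_pose(R,mouthpath(side,t,.14),az,np.radians(130*t),np.radians(psi)) for t in np.linspace(1,0,9)]
       c0=min(clear(*p) for p in P)
       if c0<.010: continue
       ds=[];qs=[]
       for p in P:
         q=inverse_kinematics(p[0],Ro.from_matrix(p[1]).as_rotvec())
         if q is None: break
         qs.append(q); ds.append(dist(armpts(q,p[0],p[1])[0]).min())
       if len(ds)==9: best.append((min(ds+[c0]),min(ds),c0,side,azo,psi,np.abs(np.diff(qs,axis=0)).max()))
    for b in sorted(best)[::-1][:12]: print(np.round(b,3))
E
python3 arm.py
```

```text
0.5657708664136412 [0.091 0.044 0.169 0.101 0.082 0.105 0.092 0.075 0.099] []
0.5658855861065398 [0.15  0.086 0.112 0.141 0.084 0.107 0.024 0.028 0.138] []
[ 1.90e-02  1.51e-01  1.90e-02  1.00e+00 -3.00e+01  1.20e+02  5.96e-01]
[1.90e-02 1.61e-01 1.90e-02 1.00e+00 3.00e+01 1.00e+02 2.63e-01]
[ 1.90e-02  1.54e-01  1.90e-02  1.00e+00 -3.00e+01  1.10e+02  4.77e-01]
[1.80e-02 1.74e-01 1.80e-02 1.00e+00 3.00e+01 1.10e+02 3.06e-01]
[1.80e-02 1.85e-01 1.80e-02 1.00e+00 3.00e+01 1.20e+02 3.63e-01]
[ 1.80e-02  1.62e-01  1.80e-02  1.00e+00 -3.00e+01  1.00e+02  4.13e-01]
[1.40e-02 1.87e-01 1.40e-02 1.00e+00 1.50e+01 1.10e+02 3.11e-01]
[ 1.40e-02  1.65e-01  1.40e-02  1.00e+00 -1.50e+01  1.10e+02  4.17e-01]
[ 1.40e-02  1.48e-01  1.40e-02  1.00e+00 -3.00e+01  1.30e+02  8.20e-01]
[1.40e-02 1.51e-01 1.40e-02 1.00e+00 3.00e+01 9.00e+01 2.34e-01]
[1.40e-02 1.80e-01 1.40e-02 1.00e+00 0.00e+00 1.10e+02 3.47e-01]
[1.40e-02 1.40e-01 1.40e-02 1.00e+00 3.00e+01 7.00e+01 2.13e-01]
```

Run:
```python
from arm import *
g=np.r_[cup,.062]
print(move_straight(g,velocity=.08,stop_force=6),current_ee_pos())
print(current_contact_force())
command_gripper(0,25)
print("w",current_grip_width()*88,current_contact_force())
crop("wrist",(0,0,512,384),1,"g_w")
p=np.array(current_ee_pos()); move_straight(p+[0,0,.03],velocity=.05); hold(.2)
print(current_contact_force(),current_grip_width()*88)
crop("scene",(150,100,350,300),3,"g_s");crop("top",(250,110,450,300),3,"g_t")
```

```text
False [ 0.49734139 -0.35278279  0.06217871]
[-0.92875506  0.02776167 -0.01809875]
w 64.75128922137145 [0.21569411 0.19503116 0.50379894]
[ 0.0506406   0.34348782 -1.32447035] 64.82863963704922
```

View pics/g_s.png

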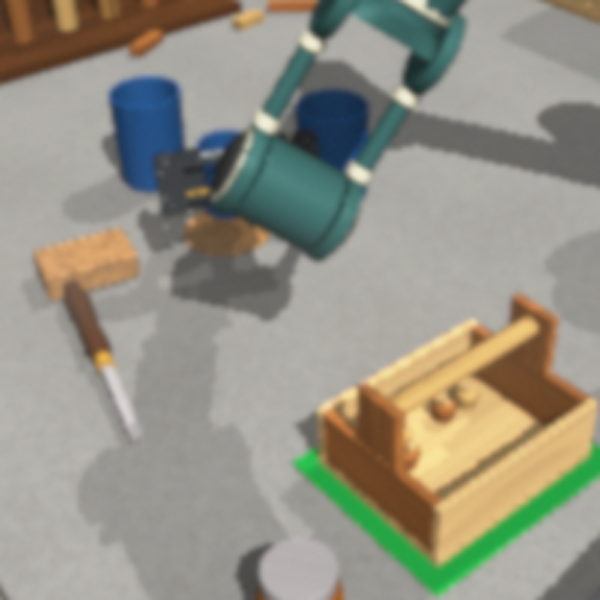

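View pics/g_t.png

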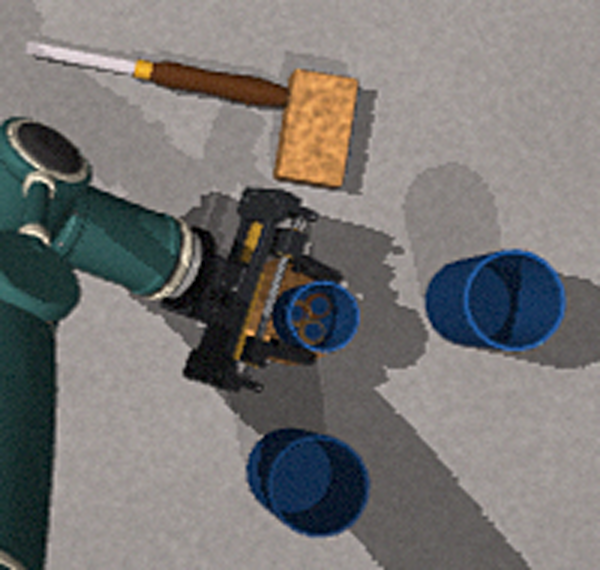

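```bash
cat > pour.py <<'E'
from arm import *
def P(t,zf=.14,tm=130):
    a=pour_pose(R,mouthpath(1,t,zf),np.radians(-60),np.radians(tm*t),np.radians(100)); return a[0],Ro.from_matrix(a[1]).as_rotvec()
def seg(t,T=1.0):
    p,r=P(t); d=np.linalg.norm(p-np.array(current_ee_pos())); 
    move_straight(p,r,velocity=max(d/T,.005))
E
python3 - <<'E'
from pour import *
p=np.array(current_ee_pos()); move_straight([p[0],p[1],.24],velocity=.12)
p0,r0=P(0); move_straight(p0,r0,velocity=.15)
print(current_t(),current_grip_width()*88, current_ee_pos()-p0)
seg(.125);print(current_t(),np.abs(current_joint_velocities()).max());seg(.25);seg(.375);print(current_t())
cv2.imwrite("pics/h_s.png",snapshot("scene")[:,:,::-1]);crop("top",(130,130,300,270),4,"h_t")
E
```

```text
53.225 64.22783483213814 [-1.49818240e-05 -2.74276857e-04  2.16520286e-05]
54.35 0.004679748724575865
56.675
```

View pics/h_s.png

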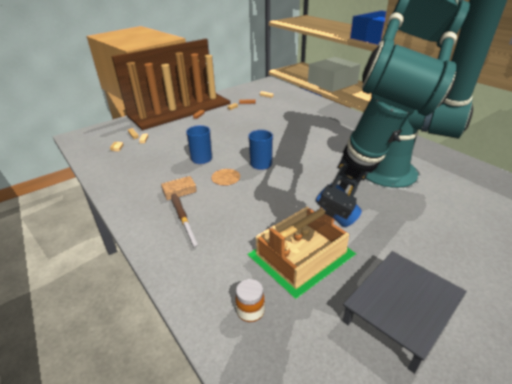

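View pics/h_t.png

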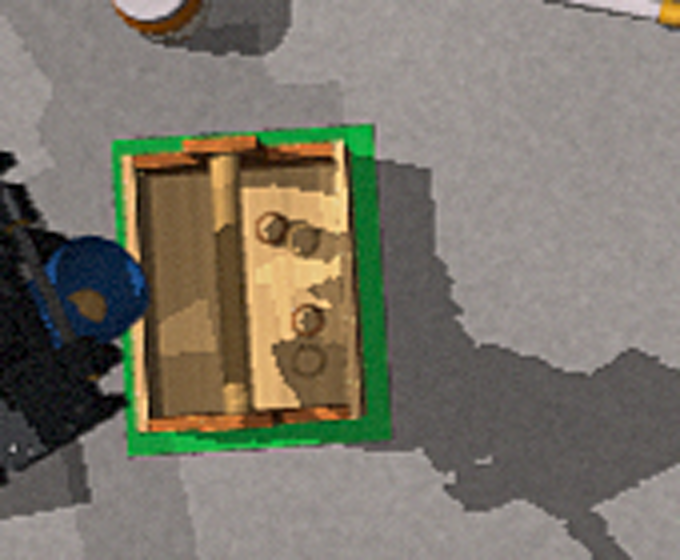

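Run:
```python
from pour import *
p=np.array(current_ee_pos());Rr=Ro.from_rotvec(current_ee_rot()).as_matrix()
Rk=Rr@R.T; m=p+Rk@[0,0,.09-hgt]; f=p-Rk@[0,0,hgt]
print(m,f,Rk[:,2]); 
for X in(m,f): u,v=proj("top",X); print((u-130)*4,(v-130)*4)
print((m-np.r_[cad,.004])@Rc)
crop("scene",(280,150,400,260),6,"h_s2",cv2.imread("pics/h_s.png"))
```

```text
[0.54487403 0.17475299 0.25520552] [0.50867739 0.2319172  0.19585861] [ 0.40218489 -0.63515789  0.65941017]
95.02878073741113 280.94495268903336
27.461471434306645 342.6336427684066
[-1.94401106e-04  6.08094072e-02  2.51205520e-01]
```

View pics/h_s2.png

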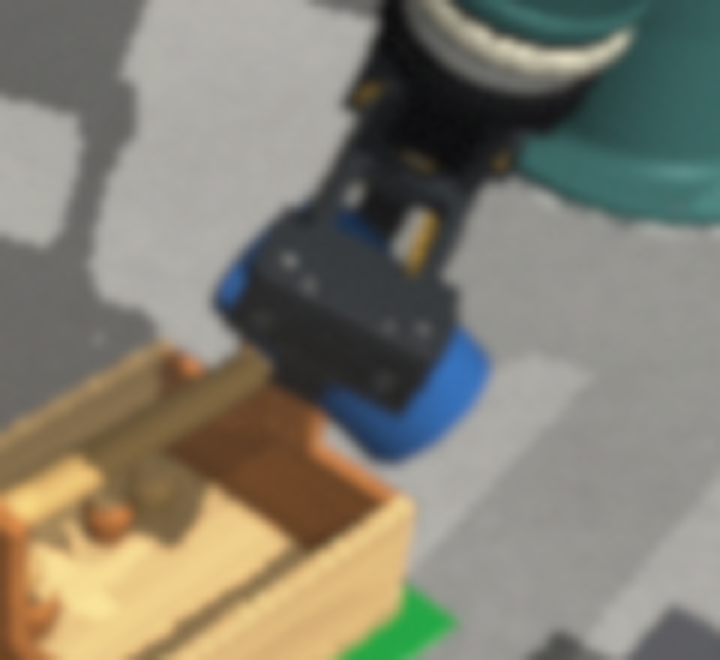

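Run:
```python
from pour import *
for t in(.5,.625,.75): seg(t,1.2)
crop("top",(130,130,300,270),4,"i_t1")
for t in(.8,.85,.9,.95,1.): seg(t,.8)
hold(.6)
cv2.imwrite("pics/i_s.png",snapshot("scene")[:,:,::-1]);crop("top",(130,130,300,270),4,"i_t2")
crop("scene",(240,150,400,300),5,"i_s2",cv2.imread("pics/i_s.png"))
print(current_t(),current_contact_force(),current_grip_width()*88)
```

```text
65.925 [ 1.24815729  0.56994186 -1.23570312] 64.67084868736747
```

View pics/i_t2.png

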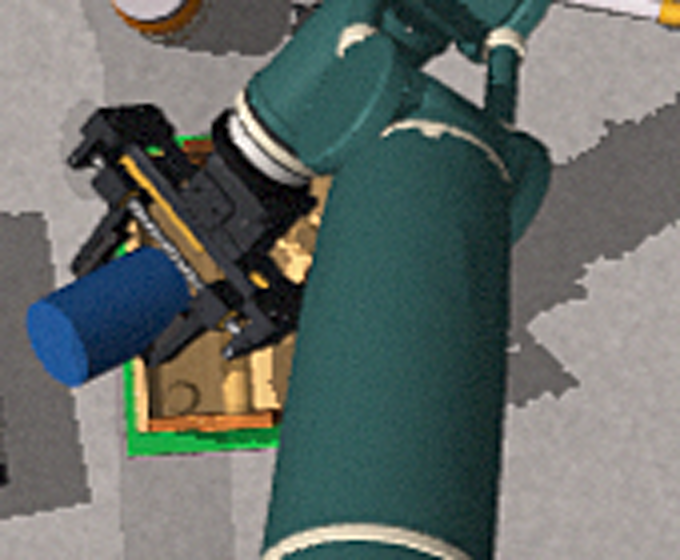

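View pics/i_s2.png

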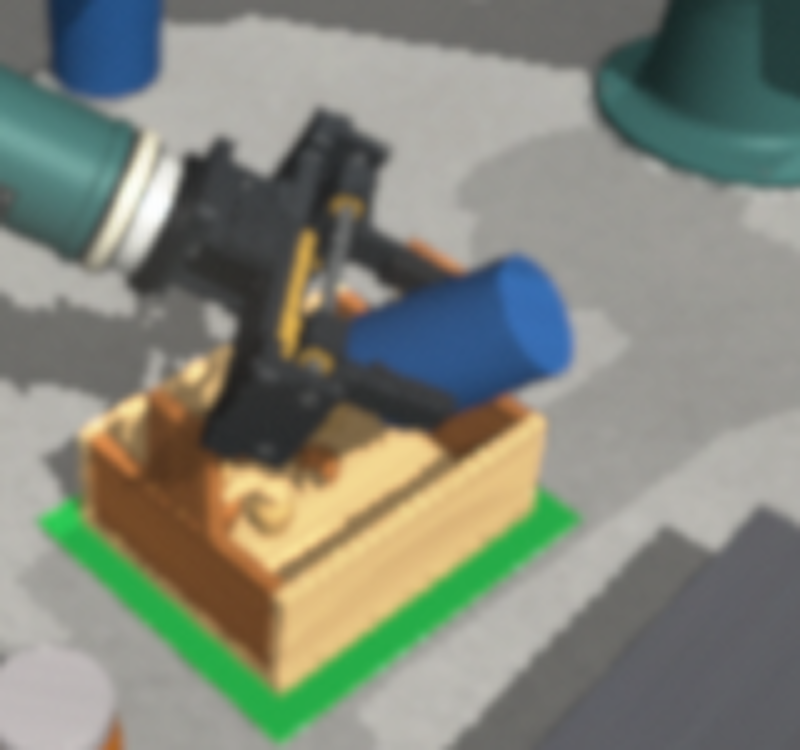

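Run:
```python
from pour import *
print(current_contact_force())
for t in(.93,1.,.93,1.): seg(t,.35)
hold(.5)
print(current_contact_force(),current_grip_width()*88)
for t in(.875,.75,.625,.5,.375,.25,.125,0): seg(t,.8)
crop("top",(130,130,300,270),4,"j_t")
crop("scene",(240,150,400,300),5,"j_s")
print(current_t(),current_contact_force())
```

```text
[ 1.24815729  0.56994186 -1.23570312]
[-0.74060874 -0.23436667 -1.70813788] 64.26201627991682
76.2 [-0.3750427  -0.18542215 -1.64281523]
```

View pics/j_t.png

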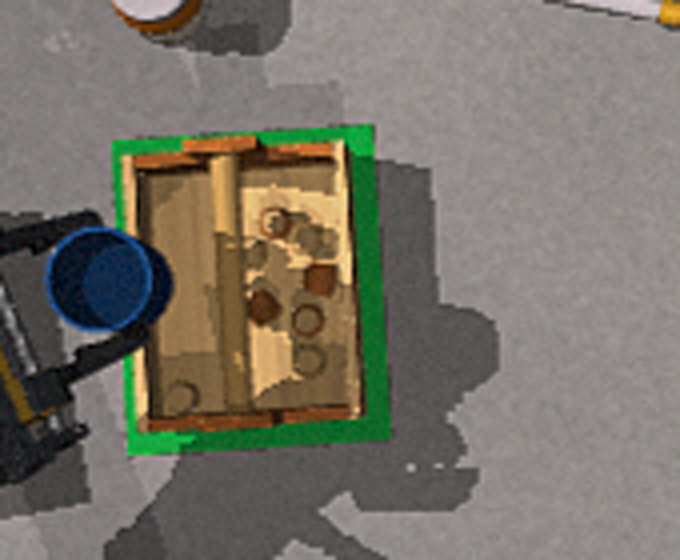

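View pics/j_s.png

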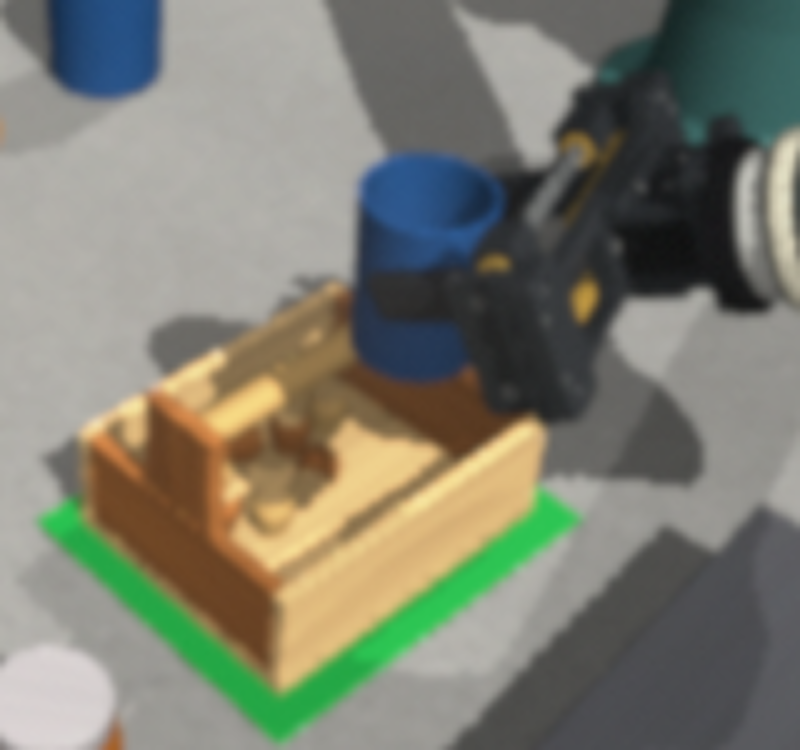

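Run:
```python
from pour import *
im=snapshot("top")[:,:,::-1].copy()
hsv=cv2.cvtColor(im,cv2.COLOR_BGR2HSV); m=cv2.inRange(hsv,(5,80,80),(28,255,255)); m[:,:320]=0;m[:190]=0;m[240:]=0;m[:,380:]=0
c=max(cv2.findContours(m,0,2)[0],key=cv2.contourArea);(u,v),r=cv2.minEnclosingCircle(c);k=onz("top",u,v,.004);print(k,r)
k[1]+=.002 # compromise with wrist view
p=[k[0],k[1],.24]
move_straight(p,o,velocity=.17)
move_straight([k[0],k[1],.08],velocity=.12)
print(move_straight([k[0],k[1],.058],velocity=.03,stop_force=2.0),current_ee_pos(),current_contact_force())
cv2.imwrite("pics/k_w.png",snapshot("wrist")[:,:,::-1])
print(current_t())
```

```text
[ 0.50359969 -0.35396177  0.004     ] 18.231843948364258
True [ 0.50352819 -0.35196928  0.06211637] [0.49689699 1.54801932 3.76523326]
81.6417
```

Contact came at z = 0.0621, the grasp height, so the cup is sitting flat. I'm releasing it and backing off.

Run:
```python
from pour import *
command_gripper(1.0,25)
p=np.array(current_ee_pos())
move_straight(p-.15*y,velocity=.1)
move_straight(p-.15*y+[0,0,.2],velocity=.2)
cv2.imwrite("pics/l_w.png",snapshot("wrist")[:,:,::-1])
set_joints([1.305,0.264,1.604,0,1.274,-0.037])
hold(.3)
cv2.imwrite("pics/l_s.png",snapshot("scene")[:,:,::-1]);im=snapshot("top")[:,:,::-1].copy();cv2.imwrite("pics/l_t.png",im)
crop("",(130,130,300,270),4.5,"l_t1",im);crop("",(250,110,450,300),3,"l_t2",im)
crop("",(200,130,370,310),4,"l_s1",cv2.imread("pics/l_s.png"))
print(current_t(),current_contact_force())
```

```text
88.7833 [ 0.26825925 -0.15708781 -0.52418954]
```

View pics/l_t.png

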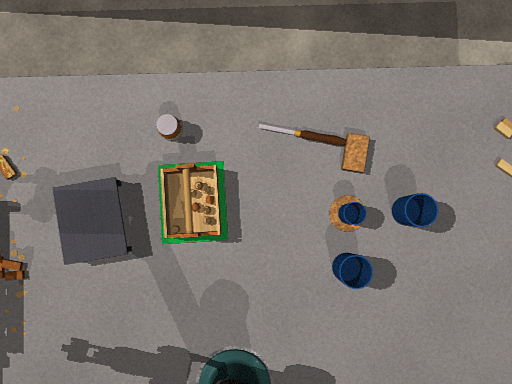

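View pics/l_t1.png

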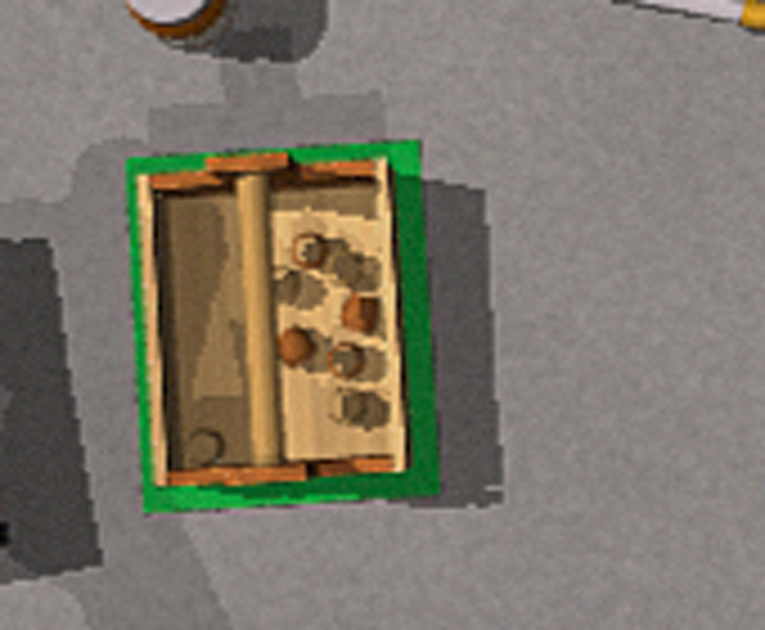

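View pics/l_t2.png

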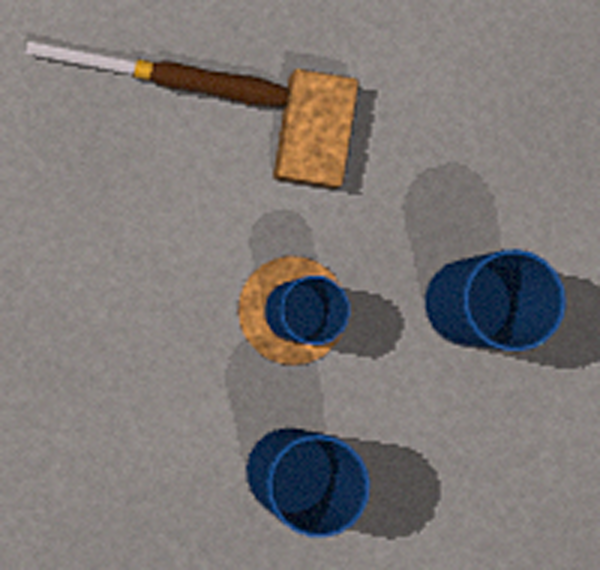

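View pics/l_s1.png

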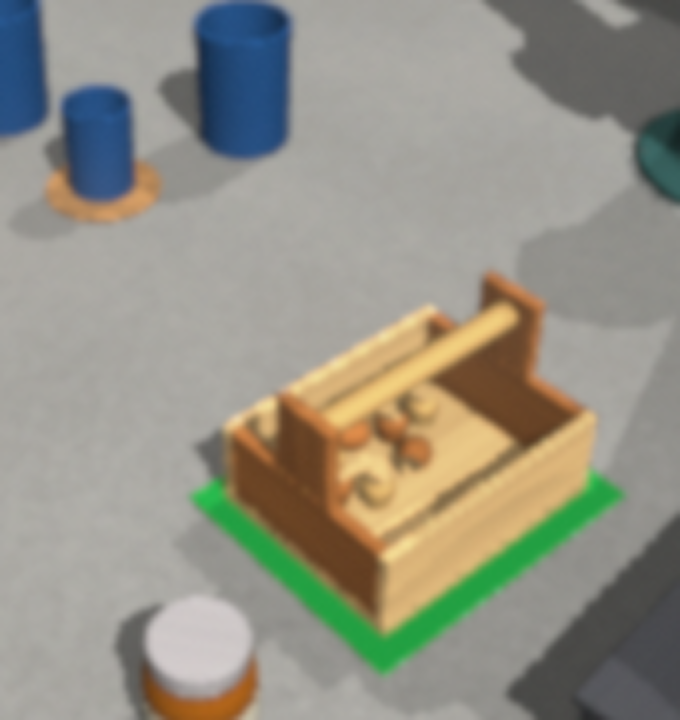

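Run:
```python
from h import *
move_ptp([.548,.03,.27],ori(.04)); crop("wrist",(100,0,420,240),2.4,"m1")
move_ptp([.548,-.06,.27],ori(.04)); crop("wrist",(100,0,420,240),2.4,"m2")
print(current_t())
```

```text
91.9583
```

View pics/m1.png

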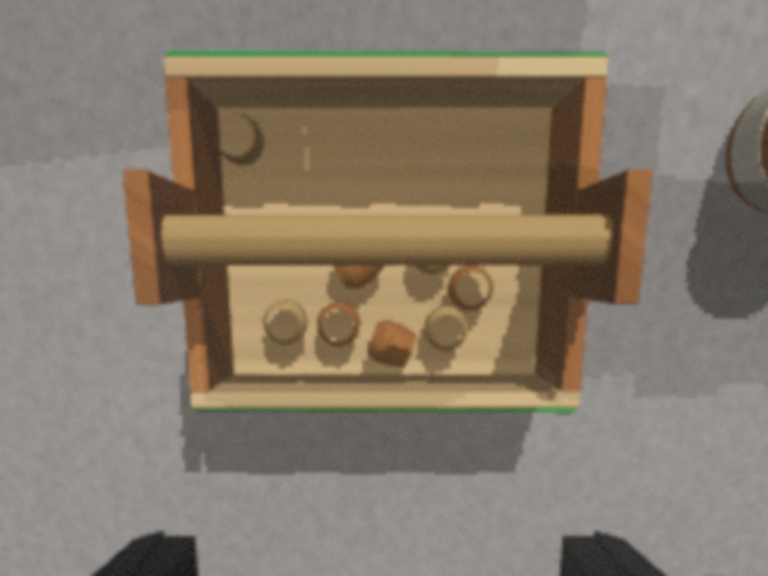

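View pics/m2.png

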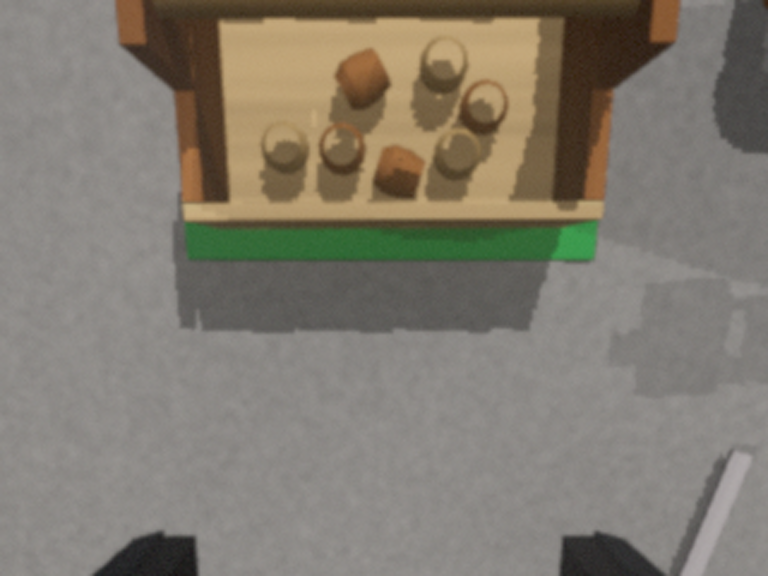

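Run:
```python
from h import *
move_ptp([.503,-.33,.33],ori(.04)); p,r=np.array(current_ee_pos()),np.array(current_ee_rot())
im=crop("wrist",(100,0,420,240),2.4,"n1")
hsv=cv2.cvtColor(im,cv2.COLOR_BGR2HSV); m=cv2.inRange(hsv,(5,80,60),(28,255,255)); m[235:]=0
print(current_t())
```

```text
93.0917
```

View pics/n1.png

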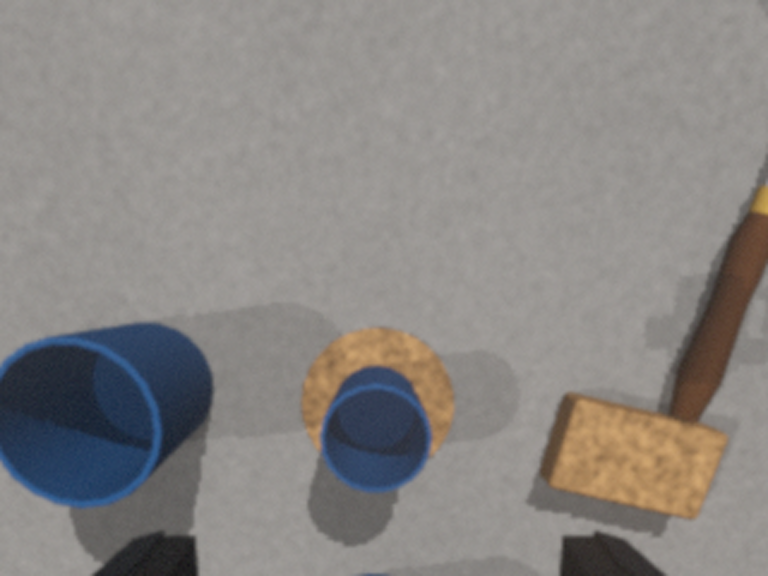

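View pics/l_s.png

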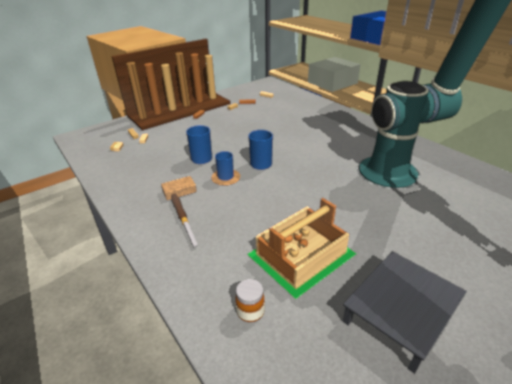

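Run:
```python
from station import *
finish_job(); print(current_t())
```

```text
the job is handed in; nothing more can be done
the job is handed in; nothing more can be done
```

The job is handed in. By my last pictures the knobs are in the caddy on the mat and the empty cup is back on its coaster. The robot gave no verdict.

- **What I did:** I set the caddy on the mat first, then put in the four loose knobs one at a time. After that I gripped the cup from the side, tipped it 130° over the caddy with a short shake, and stood it back on the coaster. My last clock reading before handing in was about 93 s, against the 210 s limit.
- **Caddy:** it sits flat, with its centre within about 2 mm of the mat's.
- **Knobs:** the close wrist pictures show eight in the caddy, four loose and four from the cup. I couldn't count the knobs in the cup beforehand because only three showed. Eight fits the cup being empty and no stray knobs in the overhead or scene pictures; I did not look under the stand or behind the larger cups.
- **Cup:** it is upright and empty. I released it within a few millimetres of the coaster's centre, going by the gripper position.
- **Bystanders:** the gouge, wax jar and sanding block look unmoved. I judged this by eye and did not measure it.
- **Disagreement:** the overhead and wrist cameras differed by about 5–8 mm in y (sideways) on the knob and cup positions. I worked from the wrist view for the knobs and a value between the two for the cup, and every grasp closed the first time.

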